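# Start the port plug in the sample chamber's thread and keep hold of it

## Task

Close the sample chamber: lift the red-winged port plug out of the white parts tray and set it upright on the mouth of the chamber's round boss with its two lugs resting on the rim, about an eighth of a turn (45 degrees) clockwise, seen from above, of the two entry slots. Keeping it on the rim, turn it backward (anticlockwise) until you feel the lugs drop through the slots, then turn it forward (clockwise) about a sixth of a turn (60 degrees), so that the thread has caught but is not screwed against its stop. Finish still gripping the plug there, holding it upright, and leave the vial standing where it is in the tray.

Things in the scene. Friction and masses are not known exactly. Their poses are not given: they have to be found in the camera images.
- plug_center (a point): Point on the axis of the port plug, half-way up: 27.5 mm above its flat foot; the plug stands upright in the tray. z up, x along the red wing and through both lugs. The wing is 40 mm long in x, 12 mm thick in y, from 27 to 55 mm above the foot; grip it from above across the 12 mm. Half a turn makes no difference.
- plug_lug_a (a point): Outer end of the plug's +x lug, on its lower face: 15 mm from the plug's axis, 9 mm above the foot. The lug is 7 mm wide and 4 mm thick.
- plug_lug_b (a point): Outer end of the plug's -x lug, on its lower face: 15 mm from the plug's axis, 9 mm above the foot.
- chamber_rim (a point): Centre of the boss's open mouth, level with its rim, 45 mm above the bench; z up, x through the two opposite entry slots, each marked by a red dot on the rim. Bore radius 12.4 mm (1.4 mm clearance round the plug's nose); slots reach 18.5 mm from the axis and are 11 to 13 mm wide: the lugs pass within about 10 degrees of the slot line.
- plug: The port plug, loose, 55 mm tall, about 0.08 kg: steel nose and shank of radius 11 mm (nose tapers over its lowest 5 mm to 7.5 mm) with two lugs, red collar of radius 16.5 mm from 23 to 27 mm above the foot, red wing above. Set on the rim, its lugs' lower faces are at rim level and its nose 9 mm inside. Origin at the centre of its foot, axes as plug_center.
- chamber: Fixed grey block 80 x 80 x 20 mm with an aluminium boss 53 mm in diameter; origin under its centre, axes as chamber_rim. At the slots the plug drops 10 mm; then it turns only clockwise from above (negative about z), sinking up to 0.04 mm a degree (2 mm in 60 degrees), 1.7 mm play up and down; stop about 88 degrees past the slots. 3 to 6 N of push is plenty.
- tray: White open parts tray, fixed, 110 x 190 mm, 20 mm high, walls and floor 4 mm; origin under its centre, y along its length. The plug stands towards one end of it, a vial towards the other.
- vial: Glass vial with a black cap, 21 mm in diameter and 52 mm tall, standing loose at the other end of the tray; leave it. Origin at its foot.
Mind the look-alikes: they are no part of the job. Of the things like the plug, leave any that is orange; of the rest the larger one is meant.

How it is judged:
On the way, in this order (a step that is already met when the one before it is completed fails the run):
1. the plug is gripped and lifted clear of the tray (contact force between the fingers and plug above 1 N and height (world z) of plug_center above 0.075 m), for 0.2 s.
2. the plug stands upright on the boss's rim, its lugs 27 to 80 degrees clockwise of the slots (horizontal distance between plug_center and chamber_rim below 0.006 m and angle between plug_center's own z axis and vertical below 0.12 rad and z of plug_lug_a in the frame of chamber_rim between -0.0035 and 0.004 m and z of plug_lug_b in the frame of chamber_rim between -0.0035 and 0.004 m and contact force between plug and chamber above 0.2 N and angle between the x axis of plug_center and the x axis of chamber_rim, either way round between 0.471 and 1.396 rad and ((x of plug_lug_a in the frame of chamber_rim above 0 m and y of plug_lug_a in the frame of chamber_rim below 0 m) or (x of plug_lug_b in the frame of chamber_rim above 0 m and y of plug_lug_b in the frame of chamber_rim below 0 m))), for 0.2 s.
3. still on the rim, it has been turned backward to within 25 degrees of the slots (horizontal distance between plug_center and chamber_rim below 0.006 m and angle between plug_center's own z axis and vertical below 0.12 rad and z of plug_lug_a in the frame of chamber_rim between -0.0035 and 0.004 m and z of plug_lug_b in the frame of chamber_rim between -0.0035 and 0.004 m and angle between the x axis of plug_center and the x axis of chamber_rim, either way round between 0.122 and 0.436 rad and ((x of plug_lug_a in the frame of chamber_rim above 0 m and y of plug_lug_a in the frame of chamber_rim below 0 m) or (x of plug_lug_b in the frame of chamber_rim above 0 m and y of plug_lug_b in the frame of chamber_rim below 0 m))), for 0.04 s.
4. its lugs have dropped through the slots (horizontal distance between plug_center and chamber_rim below 0.006 m and angle between plug_center's own z axis and vertical below 0.12 rad and z of each of plug_lug_a, plug_lug_b in the frame of chamber_rim below -0.0075 m), for 0.1 s.
At the end, for the whole second after the job is handed in: the plug is still gripped by the fingers, at rest and upright (within 0.12 rad) on the boss's axis (within 6 mm), its lugs 8.5 to 16 mm below the rim and 40 to 80 degrees clockwise of the slots (contact force between the fingers and plug above 1 N and horizontal distance between plug_center and chamber_rim below 0.006 m and angle between plug_center's own z axis and vertical below 0.12 rad and z of plug_lug_a in the frame of chamber_rim between -0.016 and -0.0085 m and z of plug_lug_b in the frame of chamber_rim between -0.016 and -0.0085 m and angle between the x axis of plug_center and the x axis of chamber_rim, either way round between 0.698 and 1.396 rad and ((x of plug_lug_a in the frame of chamber_rim above 0 m and y of plug_lug_a in the frame of chamber_rim below 0 m) or (x of plug_lug_b in the frame of chamber_rim above 0 m and y of plug_lug_b in the frame of chamber_rim below 0 m)) and linear speed of plug below 0.02 m/s); the arm keeps its last pose, push and grip.
It fails at once if the vial in the tray is pushed more than 25 mm or tipped (distance of vial from where it was at the start of the episode above 0.025 m or angle between vial's own z axis and vertical above 0.5 rad).
It also fails if it takes over 51 s, if anything falls off the work surface, if the arm or the gripper's body presses on something with over 40 N, if the wrist force passes 120 N, or if a joint passes its speed limit or range.

## Robot

A 7-joint arm with a two-finger parallel gripper is mounted at the origin on the work surface; the furniture and walls round the work are solid. World frame = base frame: x ahead of the robot, y to its left, z up, the work surface at z = 0. Lengths are in m, angles in rad, forces in N, time in s.
With the tool pointing down it reaches from about 0.425 to 0.95 m from the base axis. Payload 16.7 kg.
Tool frame: the origin (TCP) lies midway between the tips of the shut fingers; the grasp point (between the pads) lies 19 mm behind it; z points along the fingers, y is the direction in which the jaws open and shut (so a half turn about z gives the same grasp; the last joint's range is limited). The gripper opens to 94 mm and grips with 3 to 60 N. Pads are 16 mm wide; open, the fingers measure 119 mm over their backs; the gripper's body (75 mm by 177 mm) begins 78 mm behind the grasp point.
Start: joints at [1.161, 0.426, 0.074, 1.606, -0.034, 1.111, -0.067], TCP at [0.174, -0.652, 0.205] pointing down, gripper open.
Joint ranges: [-2.85, 2.85], [-0.5, 2.14], [-1.23, 1.37], [0.21, 2.46], [-1.02, 4.16], [0.16, 2.05], [-2.73, 2.73]. Speed limits (rad/s): [1.89, 1.89, 2.39, 2.39, 3.01, 3.01, 3.01].

## Interface

Orientations are given as a unit quaternion [x, y, z, w].
In Python, from plant import manip gives the robot as it stands. The module is installed in compiled form; this text tells all that it offers.
- The arm moves only by the tool servo_tool, never from a script. Its argument "motion" is a list of rows, each an object with "xyz": the shift along the tool's x, y, z in m, a list of three; "twist": the turn about the tool's z in degrees; "jaw": the closure, from 0 (fully open) to 1 (shut). A call has exactly 8 rows; each row is the pose to reach, as a shift and turn from the pose commanded when the call began, along the tool's axes at that moment; what a row does not reach only later rows make up. A row lasts 1/8 s, in which the tool goes at most 62.5 mm and 10.7 degrees, less where a joint would pass 70% of its speed; a pose out of reach is approached as far as the arm can. A call with a gripper value outside its range is refused whole. The fingers move at their own pace and stop on an object; the grip force is fixed at half the most. Time passes only in rows, so rows that repeat a pose let the fingers close, or fill a call up. It gives the time, the measured TCP pose, the force and the opening at its end, in the units of the state.
- manip.state(): the state, without advancing time (a new reading comes with each control period).
- manip.camera(name): name is "scene" or "top" or "wrist"; returns a dict with "img" (420x560x3 uint8, blue, green, red), "fov_y" (degrees; the focal length in pixels is half the picture's height over the tangent of half this angle, whatever the lens; pixels are square), "cx", "cy" (the principal point, pixels), "R" (3x3) and "t" (3): a world point X has camera coordinates R X + t. Camera axes: x right, y down, z forward; pixel columns grow to the right and rows downward; lengths in m; the calibration is good to about 2 mm. A picture is of the moment at which its call begins. There is no depth.
- manip.sign_off(): hands the job in, once; it reports no verdict.
Trained networks look in a picture, given as the dict that the camera call returned (one of the last four; its "shot" number tells which), for a name from the list of things; names that differ only in an ending like _2 or _b are one class to them, and where a whole thing is asked for, a point or a joint stands for the part that bears it (a point fixed in the world has none). Each returns a list of dicts, best first, with "score" (0 to 1); they miss things now and then, are a little off and sometimes report something else, mostly with a low value. They report only what shows in the picture. A call takes as long as a camera call. They do not tell look-alikes from the thing itself.
- manip.cut_out(picture, label): "pixels" (420x560 bool, what is visible of it) and "rect" ([left, top, right, bottom] in pixels, round what is visible of it).
- manip.place_of(picture, label): "xy" ([column, row] in pixels: a listed point, or the origin of a listed thing).
The state is a dict: "time": time; "q": joint angles; "joint_velocities": joint speeds; "effort": joint torques, N m; "tool_pos": TCP position; "tool_rot": TCP orientation; "force": force on the tool from outside, world axes, zero at the start; "moment": the same for the moment, N m; "width": opening from 0.0 (shut) to 1.0 (fully open).
Only numpy, scipy, OpenCV 4.12 (cv2) and the standard library are available. Lean on these libraries where they do the work, as an engineer would, in place of code of your own. Each camera call takes 0.05 s, during which the arm holds its last target.

## Working session

There is one attempt and no reset: what is moved stays moved. The work goes in short steps, Python scripts to look and compute and a tool call to move; the robot and the scene stay as the last step left them, time stands still between calls to the robot, and variables do not carry over. Pictures are saved under pics/ and viewed, and the job is handed in when it is done.

Besides the shell and the picture viewer there is one more tool, called after "Call:" in YAML: its name, and indented under it one key for each argument. servo_tool: Moves the arm, as the interface text tells. Its arguments: {"type":"object","properties":{"motion":{"type":"array","items":{"type":"object","properties":{"xyz":{"type":"array","items":{"type":"number"}},"twist":{"type":"number"},"jaw":{"type":"number"}}}}},"required":["motion"]}

```bash
mkdir -p pics; ls; cat > h.py <<'E'
import numpy as np, cv2, pickle
from plant import manip
def ray(c,uv):
    f=c["img"].shape[0]/2/np.tan(np.radians(c["fov_y"])/2)
    d=np.array([(uv[0]-c["cx"])/f,(uv[1]-c["cy"])/f,1.0])
    R=np.array(c["R"]);t=np.array(c["t"])
    return -R.T@t, R.T@d
def atz(c,uv,z):
    o,d=ray(c,uv); return o+d*(z-o[2])/d[2]
def proj(c,X):
    f=c["img"].shape[0]/2/np.tan(np.radians(c["fov_y"])/2)
    p=np.array(c["R"])@np.array(X)+np.array(c["t"])
    return np.array([c["cx"]+f*p[0]/p[2],c["cy"]+f*p[1]/p[2]])
E
python3 - <<'E'
from h import *
for n in ["scene","top","wrist"]:
    c=manip.camera(n); cv2.imwrite(f"pics/{n}0.png",c["img"])
    print(n,c["fov_y"],c["cx"],c["cy"],[k for k in c],np.round(-np.array(c["R"]).T@np.array(c["t"]),3))
    for l in ["plug_center","plug_lug_a","chamber_rim","vial","tray","plug"]:
        print(l,[(np.round(x["xy"],1).tolist(),round(x["score"],2)) for x in manip.place_of(c,l)])
    pickle.dump({k:c[k] for k in c},open(f"{n}0.pkl","wb"))
s=manip.state();print(s)
E
```

```text
pics
scene 43.75633506483568 276.76772746421494 209.26454216227563 ['img', 'fov_y', 'cx', 'cy', 'R', 't', 'shot'] [-0.152  0.513  0.738]
plug_center [([261.2, 223.0], 0.9), ([367.6, 185.2], 0.47), ([338.8, 184.4], 0.42)]
plug_lug_a [([266.7, 224.6], 0.86), ([366.5, 185.9], 0.65), ([338.7, 187.9], 0.6), ([362.4, 193.7], 0.54), ([333.5, 189.0], 0.48)]
chamber_rim [([194.1, 250.9], 0.92)]
vial [([295.3, 207.8], 0.51)]
tray [([279.1, 218.2], 0.63)]
plug [([261.0, 233.3], 0.89), ([337.0, 191.0], 0.55), ([280.0, 218.8], 0.41), ([366.2, 191.1], 0.4)]
top 54.83504734799857 272.0261865855054 211.9136987828242 ['img', 'fov_y', 'cx', 'cy', 'R', 't', 'shot'] [ 0.302 -0.252  0.925]
plug_center [([265.4, 197.8], 0.61), ([368.8, 232.9], 0.61), ([378.0, 252.7], 0.6)]
plug_lug_a [([258.7, 187.4], 0.7), ([354.9, 231.1], 0.64), ([258.4, 201.8], 0.6), ([384.7, 257.9], 0.49), ([373.8, 254.1], 0.4)]
chamber_rim [([189.2, 176.9], 0.66)]
vial [([309.2, 205.0], 0.57)]
tray [([289.8, 200.7], 0.89), ([192.6, 176.3], 0.38)]
plug [([261.0, 197.3], 0.75), ([363.6, 228.9], 0.55), ([374.1, 255.8], 0.41)]
wrist 67.4
[... 292 characters left out ...]
 array([ 1.16054193,  0.42609386,  0.07387679,  1.60598624, -0.03409861,
        1.11081888, -0.0670931 ]), 'joint_velocities': array([ 2.71247272e-04,  6.92990571e-05,  1.15821452e-03, -7.05327108e-04,
        7.46260233e-04, -3.23489371e-04,  6.63531980e-04]), 'effort': array([ 3.17892976e-03, -9.35490847e+01,  3.66460092e+00, -4.54539227e+01,
       -4.89182363e-02,  1.32178867e-02,  6.23202396e-06]), 'tool_pos': array([ 0.17400862, -0.65214768,  0.20547627]), 'tool_rot': array([ 9.91514793e-01,  1.29993898e-01,  1.53808301e-05, -2.78247660e-05]), 'force': array([ 0.21606984, -0.14094189, -0.05527964]), 'moment': array([ 0.02302382, -0.03425731,  0.01270414]), 'width': 0.9973454080737475}
```

View pics/scene0.png

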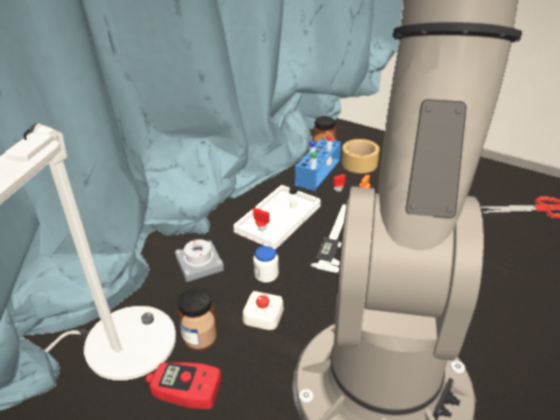

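View pics/top0.png

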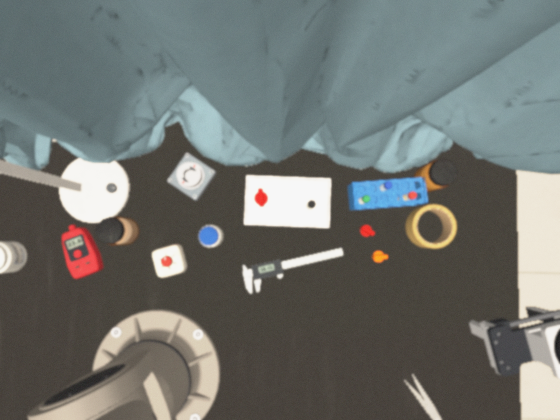

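View pics/wrist0.png

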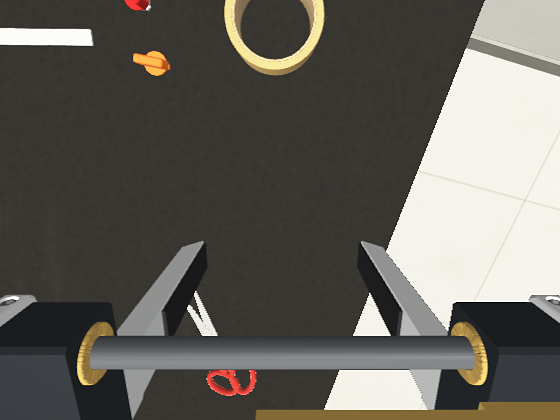

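```bash
python3 - <<'E'
from h import *
c=pickle.load(open("top0.pkl","rb"));s=pickle.load(open("scene0.pkl","rb"))
a=cv2.resize(c["img"][130:280,140:410],None,fx=2.9,fy=2.9,interpolation=cv2.INTER_CUBIC);cv2.imwrite("pics/topcrop.png",a)
a=cv2.resize(s["img"][150:290,140:400],None,fx=3,fy=3,interpolation=cv2.INTER_CUBIC);cv2.imwrite("pics/scenecrop.png",a)
print(atz(c,(265.4,197.8),.0315),atz(s,(261.2,223),.0315))
print(atz(c,(189.2,176.9),.045),atz(s,(194.1,250.9),.045))
E
```

```text
[ 0.39558954 -0.23223597  0.0315    ] [ 0.38648465 -0.21364513  0.0315    ]
[ 0.43623094 -0.06419127  0.045     ] [ 0.43849992 -0.05258557  0.045     ]
```

View pics/topcrop.png

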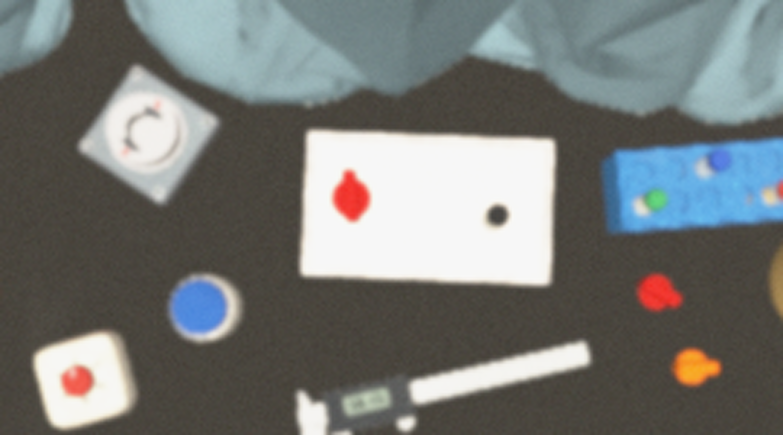

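View pics/scenecrop.png

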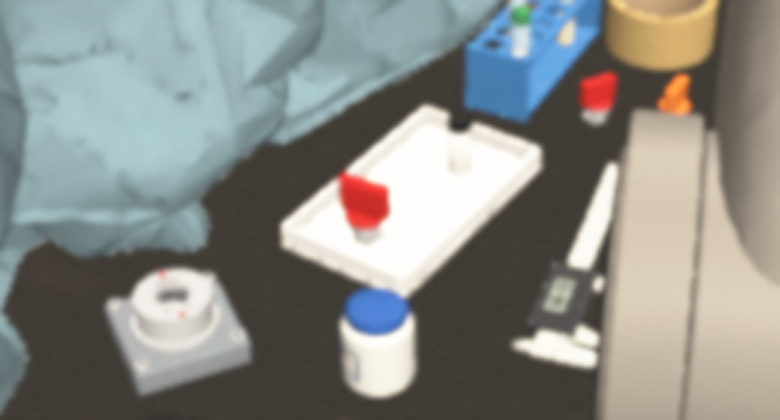

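In the top view the candidates are the red plug in the tray at (261,198), a smaller red plug on the bench at (367,231) and an orange one at (379,257). I choose the one in the tray. It is the larger red one, and the crop shows its wing roughly along world x. The chamber is at (190,176), with its red dots on a line at about -35°.

```bash
python3 - <<'E'
from h import *
c=pickle.load(open("top0.pkl","rb"));s=pickle.load(open("scene0.pkl","rb"))
def tri(a,b):
    o1,d1=ray(c,a);o2,d2=ray(s,b)
    A=np.stack([d1,-d2],1);k=np.linalg.lstsq(A,o2-o1,rcond=None)[0]
    p,q=o1+k[0]*d1,o2+k[1]*d2; return (p+q)/2,np.linalg.norm(p-q)
T=lambda u,v:(140+u/2.9,130+v/2.9); S=lambda u,v:(140+u/3,150+v/3)
print("wing",tri(T(351,197),S(364,203)))
print("rim",tri(T(147,129),S(173,297)))
print("rimdots",atz(c,T(158,104),.045),atz(c,T(124,152),.045))
print("wing at .055",atz(c,T(351,197),.055)," rim",atz(c,T(147,129),.045), atz(s,S(173,297),.045))
for u in [(307,130),(555,139),(551,285),(301,276)]: print("tray",atz(c,T(*u),.02))
for u in [(427,105),(541,152),(405,292),(283,232)]: print("trayS",atz(s,S(*u),.02))
for u in [(300,110),(470,60),(200,70),(120,20)]: print("curtain bottom",atz(c,T(*u),.0))
E
```

```text
wing (array([ 0.39369056, -0.22322838,  0.03716437]), np.float64(0.0018346956928565912))
rim (array([ 0.44227453, -0.06617887,  0.03846592]), np.float64(0.000990628089651726))
rimdots [ 0.46096671 -0.07486364  0.045     ] [ 0.42371009 -0.05053675  0.045     ]
wing at .055 [ 0.39261921 -0.22332262  0.055     ]  rim [ 0.44165738 -0.06725567  0.045     ] [ 0.43622532 -0.06093679  0.045     ]
tray [ 0.4478104  -0.18658364  0.02      ]
tray [ 0.44535695 -0.37952963  0.02      ]
tray [ 0.33184903 -0.37804479  0.02      ]
tray [ 0.33411968 -0.18522956  0.02      ]
trayS [ 0.43807164 -0.37742295  0.02      ]
trayS [ 0.32634505 -0.3695561   0.02      ]
trayS [ 0.32326284 -0.17301949  0.02      ]
trayS [ 0.43657362 -0.1810714   0.02      ]
curtain bottom [ 0.46695894 -0.17911142  0.        ]
curtain bottom [ 0.51049969 -0.31364523  0.        ]
curtain bottom [ 0.49730265 -0.09833675  0.        ]
curtain bottom [ 0.53630996 -0.0328252   0.        ]
```

Call:
servo_tool:
  motion:
    - {"xyz": [0.03, -0.035, -0.015], "twist": -10, "jaw": 0}
    - {"xyz": [0.07, -0.08, -0.03], "twist": -20, "jaw": 0}
    - {"xyz": [0.11, -0.122, -0.03], "twist": -30, "jaw": 0}
    - {"xyz": [0.15, -0.167, -0.03], "twist": -40, "jaw": 0}
    - {"xyz": [0.19, -0.211, -0.03], "twist": -50, "jaw": 0}
    - {"xyz": [0.23, -0.256, -0.03], "twist": -60, "jaw": 0}
    - {"xyz": [0.27, -0.3, -0.03], "twist": -70, "jaw": 0}
    - {"xyz": [0.322, -0.358, -0.03], "twist": -80, "jaw": 0}

```text
time: 2.05
tool_pos: [0.3864, -0.2354, 0.2358]
tool_rot: [0.674, 0.739, -0.0, 0.0]
force: [1.8, -0.3, 0.2]
width: 1.004
```

```bash
python3 - <<'E'
from h import *
c=manip.camera("wrist"); cv2.imwrite("pics/w1.png",c["img"]);pickle.dump(c,open("w1.pkl","wb"))
t=manip.camera("top"); cv2.imwrite("pics/t1.png",t["img"])
s=manip.state();print(s["tool_pos"],s["tool_rot"],s["q"])
print(-np.array(c["R"]).T@np.array(c["t"]),np.array(c["R"])[2])
for l in ["plug_center","plug_lug_a","chamber_rim"]:
        print(l,[(np.round(x["xy"],1).tolist(),round(x["score"],2)) for x in manip.place_of(c,l)])
E
```

```text
[ 0.38849367 -0.23179974  0.23608712] [6.71305832e-01 7.41180088e-01 5.42238479e-04 5.13188693e-04] [ 0.78848327  0.04749149 -0.4010816   2.02508427  0.02035056  1.0715329
  0.47694424]
[ 0.37928167 -0.15220794  0.4155765 ] [ 0.02762259 -0.28528136 -0.95804569]
plug_center [([291.9, 176.6], 0.77), ([195.2, 338.6], 0.6), ([227.9, 327.0], 0.54), ([288.3, 171.4], 0.36)]
plug_lug_a [([277.2, 171.7], 0.76), ([224.4, 324.9], 0.69), ([303.5, 175.0], 0.67), ([191.0, 327.5], 0.62), ([234.7, 314.0], 0.58), ([192.6, 340.4], 0.42)]
chamber_rim [([352.8, 29.5], 0.69)]
```

View pics/w1.png

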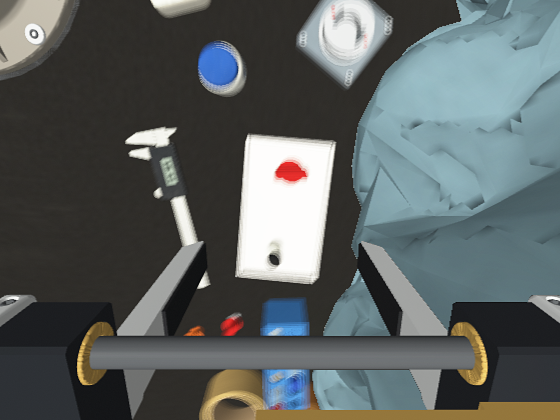

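View pics/t1.png

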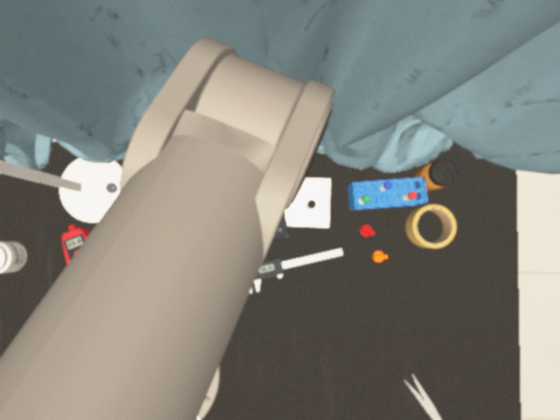

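The wrist view shows the plug at (291,172), the chamber at (347,33) and the vial at (274,258). It is blurred because the arm was still settling, so I'll take another.

```bash
python3 - <<'E'
from h import *
for i in range(3): c=manip.camera("wrist")
cv2.imwrite("pics/w2.png",c["img"]);pickle.dump(c,open("w2.pkl","wb"))
s=manip.state();print(s["time"],s["tool_pos"],s["tool_rot"],np.abs(s["joint_velocities"]).max(),s["force"])
for l in ["plug_center","plug_lug_a","chamber_rim"]:
        print(l,[(np.round(x["xy"],1).tolist(),round(x["score"],2)) for x in manip.place_of(c,l)])
a=cv2.resize(c["img"][0:210,220:420],None,fx=2.8,fy=2.8,interpolation=cv2.INTER_CUBIC);cv2.imwrite("pics/w2c.png",a)
E
```

```text
2.45 [ 0.38531803 -0.23797893  0.23541309] [ 6.76929774e-01  7.36047602e-01 -3.60067998e-05 -8.94207103e-05] 0.003694468164197781 [ 0.28946969 -0.12809275 -0.4621221 ]
plug_center [([289.6, 171.7], 0.85), ([231.2, 323.2], 0.6), ([196.9, 337.1], 0.39)]
plug_lug_a [([276.4, 170.5], 0.64), ([300.1, 171.3], 0.63), ([236.3, 310.0], 0.63), ([194.4, 328.0], 0.57), ([228.5, 323.7], 0.55), ([195.0, 335.6], 0.4)]
chamber_rim [([350.1, 25.1], 0.8)]
```

View pics/w2c.png

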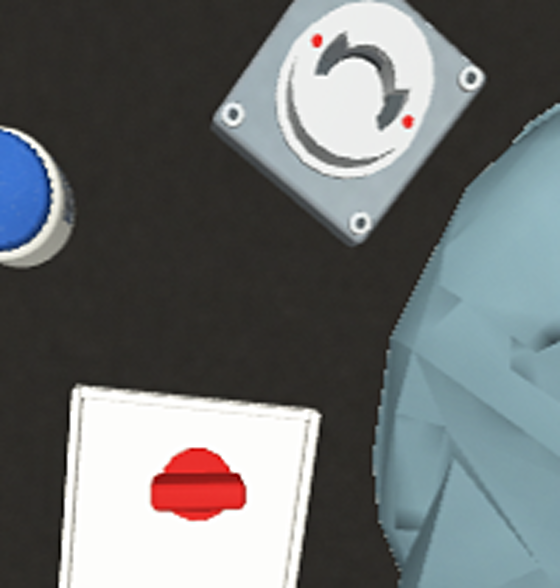

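```bash
cat > m.py <<'E'
from h import *
def red(c,box,vmin,off=0):
    x0,y0,x1,y1=box; im=cv2.resize(c["img"][y0:y1,x0:x1],None,fx=4,fy=4,interpolation=cv2.INTER_CUBIC)
    b,g,r=[im[...,i].astype(int) for i in range(3)]
    m=((r>vmin)&(r-g>70)&(r-b>70)).astype(np.uint8)
    n,l,st,ce=cv2.connectedComponentsWithStats(m)
    out=[]
    for i in range(1,n):
        if st[i,4]>20:
            pts=np.argwhere(l==i)[:,::-1].astype(np.float32)
            fx=lambda p:((np.asarray(p)+.5)/4-.5+np.array([x0,y0]))
            out.append((st[i,4]/16,fx(ce[i]),fx(cv2.boxPoints(cv2.minAreaRect(pts)))))
    return out
E
python3 - <<'E'
from m import *
c=pickle.load(open("w2.pkl","rb"))
d=red(c,(310,0,400,70),120)
P=[]
for a,p,q in d:
    X=atz(c,p,.045);P.append(X);print(a,p,X)
P=np.array(P);print("rim",P.mean(0),"dist",np.linalg.norm(P[0]-P[1]),"ang",np.degrees(np.arctan2(*(P[0]-P[1])[1::-1])))
im=c["img"][160:192,270:312];
print(im[:,20,2]);print(im[16,:,2])
W=[atz(c,(220+u/2.8,v/2.8),.059) for u,v in [(151,499),(245,499),(198,485),(198,513)]]
print(np.round(W,4)); print(np.mean(W[:2],0))
E
python3 - <<'E'
import cv2,pickle
c=pickle.load(open("w2.pkl","rb"))
cv2.imwrite("pics/w2p.png",cv2.resize(c["img"][155:195,265:317],None,fx=12,fy=12,interpolation=cv2.INTER_NEAREST))
E
```

```text
15.5 [332.78629032  14.0766129 ] [ 0.42361806 -0.05086216  0.045     ]
15.4375 [365.18370445  42.92864372] [ 0.46140145 -0.07478564  0.045     ]
rim [ 0.44250976 -0.0628239   0.045     ] dist 0.044720439779065486 ang 147.65906022910877
[212 234 234 234 233 233 233 235 239 138 146 150 171 228 232 237 234 234
 232 233 232 194 175 237 233 233 253 254 253 253 253 253]
[253 253 255 238 220 231 234 234 235 234 234 234 234 235 234 234 234 234
 234 234 234 234 234 235 235 235 235 235 235 235 235 235 235 235 236 237
 216 187 251 254 253 253]
[[ 0.376  -0.2254  0.059 ]
 [ 0.4145 -0.2222  0.059 ]
 [ 0.3947 -0.218   0.059 ]
 [ 0.3958 -0.2296  0.059 ]]
[ 0.3952645  -0.22379198  0.059     ]
```

View pics/w2p.png

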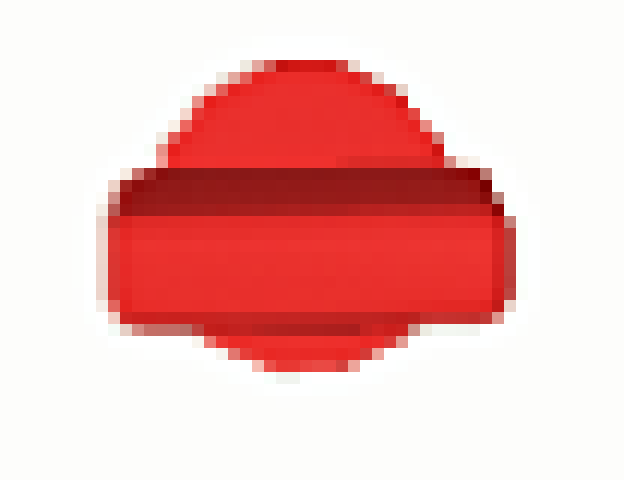

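Call:
servo_tool:
  motion:
    - {"xyz": [0.0133, 0.0112, 0.01], "twist": -10, "jaw": 0}
    - {"xyz": [0.0133, 0.0112, 0.025], "twist": -20, "jaw": 0}
    - {"xyz": [0.0133, 0.0112, 0.04], "twist": -30.5, "jaw": 0}
    - {"xyz": [0.0133, 0.0112, 0.055], "twist": -41, "jaw": 0}
    - {"xyz": [0.0133, 0.0112, 0.075], "twist": -51.5, "jaw": 0}
    - {"xyz": [0.0133, 0.0112, 0.075], "twist": -62, "jaw": 0}
    - {"xyz": [0.0133, 0.0112, 0.075], "twist": -72, "jaw": 0}
    - {"xyz": [0.0133, 0.0112, 0.075], "twist": -82, "jaw": 0}

```text
time: 3.6
tool_pos: [0.3957, -0.2231, 0.1604]
tool_rot: [0.024, 1.0, 0.0, -0.0]
force: [0.0, -0.7, -0.1]
width: 1.0
```

```bash
python3 - <<'E'
from h import *
for i in range(5): c=manip.camera("wrist")
cv2.imwrite("pics/w3.png",c["img"]);pickle.dump(c,open("w3.pkl","wb"))
s=manip.state();r=s["tool_rot"];print(s["time"],s["tool_pos"],np.degrees(2*np.arctan2(r[1],r[0])),np.abs(s["joint_velocities"]).max(),s["force"],s["q"])
print("pred wing centre px",proj(c,[.3953,-.2238,.059]), proj(c,s["tool_pos"]))
E
```

```text
3.85 [ 0.39575681 -0.22297177  0.16044924] 176.6659803228548 0.010496558810994067 [0.08557719 0.01223701 0.37660683] [ 0.85348416  0.15148011 -0.51984583  2.10390081  0.09508474  0.90829192
  1.79259114]
pred wing centre px [281.21378918 206.88043864] [282.26182769 253.35753673]
```

View pics/w3.png

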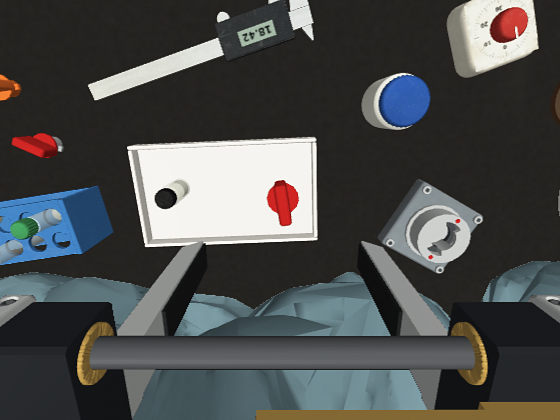

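The view is sharp: wing at (284,202), vial at (170,195), chamber at (440,235). I'll measure again from this yaw to average out calibration error.

```bash
python3 - <<'E'
from m import *
c=pickle.load(open("w3.pkl","rb"))
P=[]
for a,p,q in red(c,(415,205,475,275),120):
    X=atz(c,p,.045);P.append(X);print(a,p,X)
P=np.array(P);print("rim",P.mean(0),"dist",np.linalg.norm(P[0]-P[1]),"ang",np.degrees(np.arctan2(*(P[0]-P[1])[1::-1])))
cv2.imwrite("pics/w3p.png",cv2.resize(c["img"][175:230,260:308],None,fx=10,fy=10,interpolation=cv2.INTER_NEAREST))
E
```

```text
15.875 [457.44094488 220.6023622 ] [ 0.42382513 -0.0505459   0.045     ]
14.5 [430.23814655 256.69612069] [ 0.46161738 -0.07448353  0.045     ]
rim [ 0.44272126 -0.06251471  0.045     ] dist 0.04473548599894322 ang 147.64980573538838
```

View pics/w3p.png

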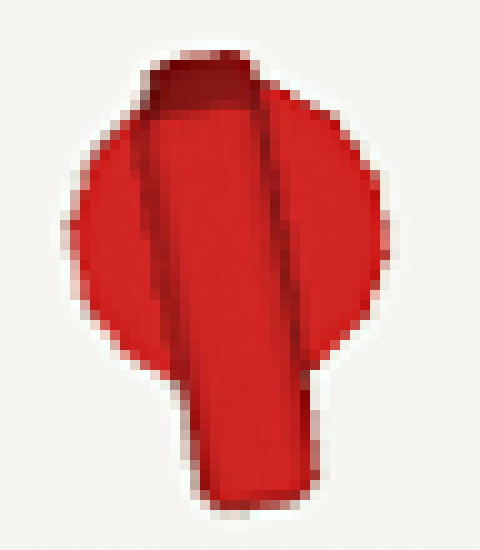

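```bash
python3 - <<'E'
from m import *
c=pickle.load(open("w3.pkl","rb"))
f=lambda u,v:(260+u/10-.5,175+v/10-.5)
A=atz(c,f(201,108),.059);B=atz(c,f(257,503),.059)
print(A,B,(A+B)/2,np.linalg.norm(A-B),np.degrees(np.arctan2(*(A-B)[1::-1])))
L=atz(c,f(173,304),.059);R=atz(c,f(282,304),.059);print(L,R,(L+R)/2)
c2=pickle.load(open("w2.pkl","rb"))
E
```

```text
[ 0.37471088 -0.22405088  0.059     ] [ 0.41319605 -0.2210794   0.059     ] [ 0.39395347 -0.22256514  0.059     ] 0.03859971526537995 -175.5848862585304
[ 0.39314205 -0.22778437  0.059     ] [ 0.39373845 -0.21766317  0.059     ] [ 0.39344025 -0.22272377  0.059     ]
```

Call:
servo_tool:
  motion:
    - {"xyz": [0.001, 0, 0.02], "twist": -4, "jaw": 0}
    - {"xyz": [0.001, 0, 0.045], "twist": -8, "jaw": 0.2}
    - {"xyz": [0.001, 0, 0.07], "twist": -8, "jaw": 0.3}
    - {"xyz": [0.001, 0, 0.095], "twist": -8, "jaw": 0.4}
    - {"xyz": [0.001, 0, 0.115], "twist": -8, "jaw": 0.5}
    - {"xyz": [0.001, 0, 0.126], "twist": -8, "jaw": 0.5}
    - {"xyz": [0.001, 0, 0.126], "twist": -8, "jaw": 0.5}
    - {"xyz": [0.001, 0, 0.126], "twist": -8, "jaw": 0.6}

```text
time: 4.85
tool_pos: [0.3953, -0.2229, 0.0351]
tool_rot: [-0.043, 0.999, -0.0, 0.0]
force: [-0.0, 0.7, -1.0]
width: 0.425
```

```bash
python3 - <<'E'
from h import *
c=manip.camera("wrist")
cv2.imwrite("pics/w4.png",c["img"]);pickle.dump(c,open("w4.pkl","wb"))
s=manip.state();r=s["tool_rot"];print(s["time"],s["tool_pos"],np.degrees(2*np.arctan2(r[1],r[0])),s["force"],s["width"])
E
```

```text
4.9 [ 0.39533821 -0.22294659  0.03519002] 184.90627618424418 [-0.34356599 -0.44920199 -0.23724702] 0.40695009945204524
```

View pics/w4.png

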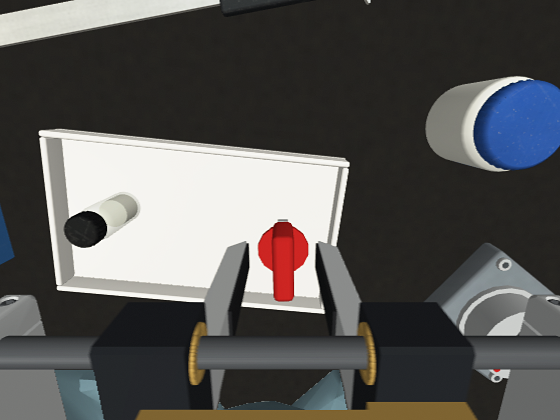

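The view shows the wing centred between the fingers at (283,260) and aligned with them. I'll close.

Call:
servo_tool:
  motion:
    - {"xyz": [0, 0, 0], "twist": 0, "jaw": 1}
    - {"xyz": [0, 0, 0], "twist": 0, "jaw": 1}
    - {"xyz": [0, 0, 0], "twist": 0, "jaw": 1}
    - {"xyz": [0, 0, 0], "twist": 0, "jaw": 1}
    - {"xyz": [0, 0, 0], "twist": 0, "jaw": 1}
    - {"xyz": [0, 0, 0], "twist": 0, "jaw": 1}
    - {"xyz": [0, 0, 0], "twist": 0, "jaw": 1}
    - {"xyz": [0, 0, -0.005], "twist": 0, "jaw": 1}

```text
time: 5.9
tool_pos: [0.3946, -0.2225, 0.0393]
tool_rot: [-0.043, 0.999, 0.0, -0.0]
force: [-0.5, -0.0, -1.3]
width: 0.131
```

Call:
servo_tool:
  motion:
    - {"xyz": [0, 0, -0.01], "twist": 0, "jaw": 1}
    - {"xyz": [0, 0, -0.03], "twist": 0, "jaw": 1}
    - {"xyz": [0, 0, -0.05], "twist": 0, "jaw": 1}
    - {"xyz": [0, 0, -0.07], "twist": 0, "jaw": 1}
    - {"xyz": [0, 0, -0.09], "twist": 10, "jaw": 1}
    - {"xyz": [0, 0, -0.095], "twist": 20, "jaw": 1}
    - {"xyz": [0, 0, -0.095], "twist": 30, "jaw": 1}
    - {"xyz": [0, 0, -0.095], "twist": 40, "jaw": 1}

```text
time: 6.9
tool_pos: [0.3949, -0.2226, 0.1352]
tool_rot: [0.304, 0.953, 0.0, 0.0]
force: [-0.1, 0.7, -0.9]
width: 0.124
```

```bash
python3 - <<'E'
from h import *
for i in range(2):c=manip.camera("wrist")
cv2.imwrite("pics/w5.png",c["img"]);pickle.dump(c,open("w5.pkl","wb"))
s=manip.state();r=s["tool_rot"];y=2*np.arctan2(r[1],r[0]);print(s["time"],s["tool_pos"],np.degrees(y),s["force"],s["width"])
d=np.array([.4426,-.0627])-s["tool_pos"][:2]
print("dx,dy",d@[np.cos(y),np.sin(y)],d@[np.sin(y),-np.cos(y)], "twist to 102.65", np.degrees(y)%360-102.65)
E
```

```text
7.0 [ 0.39492998 -0.22257552  0.13507181] 144.79352976521275 [-0.19014416 -0.16223621 -0.97587133] 0.1251763642727952
dx,dy 0.053221953850123634 0.15811399737427229 twist to 102.65 42.14352976521275
```

View pics/w5.png

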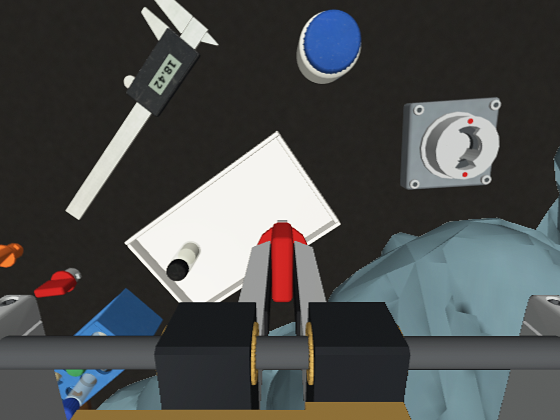

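Call:
servo_tool:
  motion:
    - {"xyz": [0.009, 0.026, 0], "twist": 7, "jaw": 1}
    - {"xyz": [0.018, 0.053, 0], "twist": 14, "jaw": 1}
    - {"xyz": [0.027, 0.08, 0], "twist": 21, "jaw": 1}
    - {"xyz": [0.036, 0.106, 0], "twist": 28, "jaw": 1}
    - {"xyz": [0.045, 0.133, 0], "twist": 35, "jaw": 1}
    - {"xyz": [0.0532, 0.1581, 0], "twist": 42, "jaw": 1}
    - {"xyz": [0.0532, 0.1581, 0.015], "twist": 42, "jaw": 1}
    - {"xyz": [0.0532, 0.1581, 0.03], "twist": 42, "jaw": 1}

```text
time: 8.0
tool_pos: [0.4418, -0.0632, 0.1037]
tool_rot: [0.621, 0.783, -0.0, -0.0]
force: [-1.0, -0.4, -0.6]
width: 0.123
```

```bash
python3 - <<'E'
from h import *
for i in range(3):c=manip.camera("wrist")
cv2.imwrite("pics/w6.png",c["img"]);pickle.dump(c,open("w6.pkl","wb"))
s=manip.state();r=s["tool_rot"];y=2*np.arctan2(r[1],r[0]);print(s["time"],s["tool_pos"],np.degrees(y),s["force"],s["moment"],s["width"],s["q"])
t=s["tool_pos"]
c2=manip.camera("scene");cv2.imwrite("pics/s6.png",cv2.resize(c2["img"][170:300,110:290],None,fx=4,fy=4))
u=np.array([np.cos(y),np.sin(y),0])
print("pred wing top ends",[proj(c,t+[0,0,.0245]+k*u*.02) for k in(-1,1)])
for k in(-1,1):
  a=np.radians(147.65); X=np.array([.4426,-.0627,.045])+k*.02236*np.array([np.cos(a),np.sin(a),0]);print("dot",proj(c,X))
E
```

```text
8.15 [ 0.4411379  -0.06330254  0.10350459] 102.99351993999235 [ 0.47799847  0.7113742  -1.45555896] [-0.07141446 -0.09713187 -0.00695397] 0.12623255992430696 [ 0.42904087  0.22067112 -0.47668746  2.17495448  0.14284956  0.77733983
  0.08667512]
pred wing top ends [array([281.38978443, 305.46407021]), array([281.38811074, 239.53801843])]
dot [302.96540955 241.59610369]
dot [263.70186457 203.91503277]
```

View pics/w6.png

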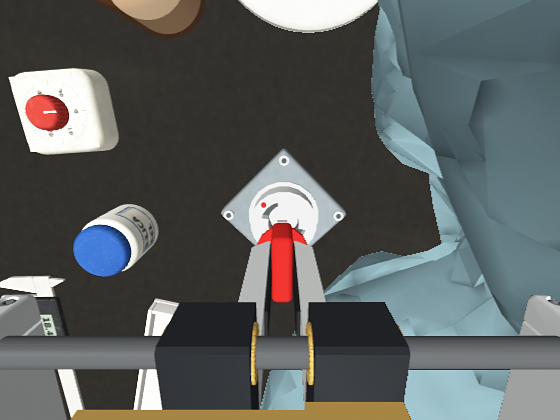

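View pics/s6.png

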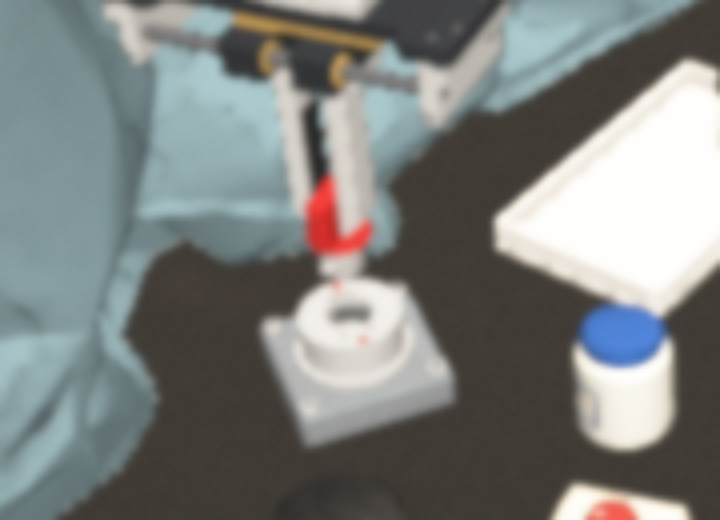

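```bash
python3 - <<'E'
from h import *
c=pickle.load(open("w6.pkl","rb"))
cv2.imwrite("pics/w6p.png",cv2.resize(c["img"][195:310,240:325],None,fx=5,fy=5,interpolation=cv2.INTER_NEAREST))
E
```

```text
(no output)
```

View pics/w6p.png

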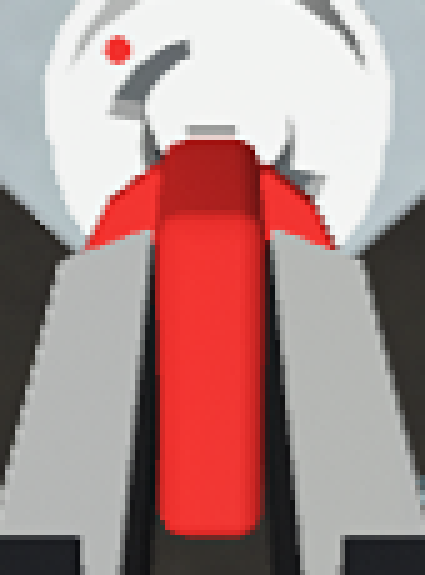

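```bash
python3 - <<'E'
from h import *
for i in range(3):
    c=manip.camera("wrist");s=manip.state();r=s["tool_rot"];y=2*np.arctan2(r[1],r[0]);print(s["time"],s["tool_pos"],np.degrees(y),s["force"])
pickle.dump(c,open("w7.pkl","wb"))
t=s["tool_pos"]
d=np.array([.4427,-.0632])-t[:2]
print("dx,dy",d@[np.cos(y),np.sin(y)],d@[np.sin(y),-np.cos(y)])
E
```

```text
8.25 [ 0.44200665 -0.06323611  0.10446299] 102.94977420819336 [-0.11448725  0.15610292 -0.35649499]
8.3 [ 0.44220088 -0.06312936  0.1046897 ] 102.94240264006763 [-0.78110727 -0.00743192 -1.36831844]
8.35 [ 0.44232687 -0.06308139  0.10479836] 102.93417910669088 [ 0.13815248  0.12179184 -0.57634174]
dx,dy -0.00019911425075525078 0.00033711332518129844
```

Call:
servo_tool:
  motion:
    - {"xyz": [0, 0.0003, 0.008], "twist": 0, "jaw": 1}
    - {"xyz": [0, 0.0003, 0.016], "twist": 0, "jaw": 1}
    - {"xyz": [0, 0.0003, 0.022], "twist": 0, "jaw": 1}
    - {"xyz": [0, 0.0003, 0.028], "twist": 0, "jaw": 1}
    - {"xyz": [0, 0.0003, 0.032], "twist": 0, "jaw": 1}
    - {"xyz": [0, 0.0003, 0.035], "twist": 0, "jaw": 1}
    - {"xyz": [0, 0.0003, 0.037], "twist": 0, "jaw": 1}
    - {"xyz": [0, 0.0003, 0.038], "twist": 0, "jaw": 1}

```text
time: 9.35
tool_pos: [0.4425, -0.0627, 0.0665]
tool_rot: [0.623, 0.782, 0.0, 0.0]
force: [-1.4, -0.4, 7.5]
width: 0.127
```

```bash
cat > st.py <<'E'
from h import *
import sys
for i in range(3):
    c=manip.camera("wrist");s=manip.state();r=s["tool_rot"];y=2*np.arctan2(r[1],r[0]);print(round(s["time"],2),np.round(s["tool_pos"],4),round(np.degrees(y),1),np.round(s["force"],1),np.round(s["moment"],2),round(s["width"],3))
cv2.imwrite("pics/"+sys.argv[1]+".png",cv2.resize(c["img"][150:330,190:390],None,fx=3,fy=3,interpolation=cv2.INTER_CUBIC));pickle.dump(c,open(sys.argv[1]+".pkl","wb"))
c=manip.camera("scene");cv2.imwrite("pics/"+sys.argv[1]+"s.png",cv2.resize(c["img"][200:290,140:260],None,fx=6,fy=6,interpolation=cv2.INTER_CUBIC))
E
python3 st.py a1
```

```text
9.4 [ 0.4425 -0.0626  0.0665] 102.9 [-1.3 -0.3  2.6] [-0.01  0.23  0.03] 0.127
9.45 [ 0.4425 -0.0626  0.0666] 102.9 [-0.4  0.5  0.6] [-0.04  0.1  -0.01] 0.126
9.5 [ 0.4425 -0.0627  0.0666] 102.9 [-0.4  0.  -0.3] [-0.03  0.01  0.04] 0.127
```

View pics/a1.png

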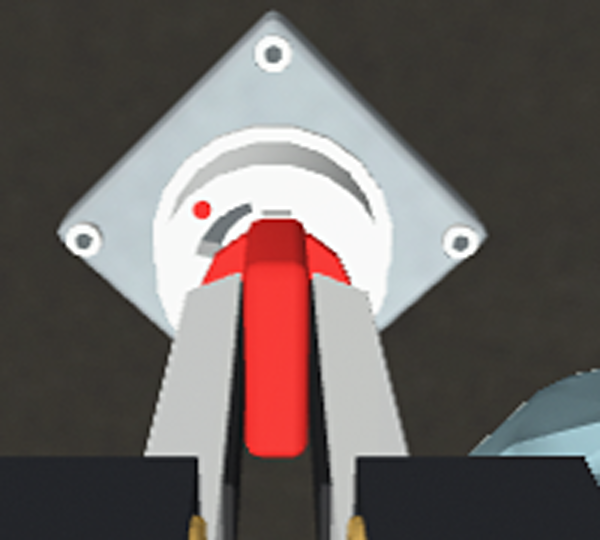

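View pics/a1s.png

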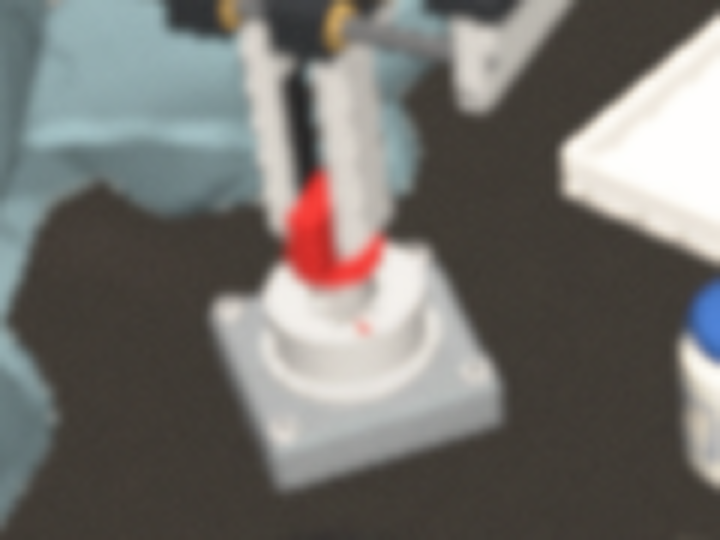

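The plug hangs over the boss mouth at about rim height, with the red dot visible at its upper left. I'll press gently in small steps.

Call:
servo_tool:
  motion:
    - {"xyz": [0, 0, 0.0005], "twist": 0, "jaw": 1}
    - {"xyz": [0, 0, 0.001], "twist": 0, "jaw": 1}
    - {"xyz": [0, 0, 0.0015], "twist": 0, "jaw": 1}
    - {"xyz": [0, 0, 0.0015], "twist": 0, "jaw": 1}
    - {"xyz": [0, 0, 0.0015], "twist": 0, "jaw": 1}
    - {"xyz": [0, 0, 0.0015], "twist": 0, "jaw": 1}
    - {"xyz": [0, 0, 0.0015], "twist": 0, "jaw": 1}
    - {"xyz": [0, 0, 0.0015], "twist": 0, "jaw": 1}

```text
time: 10.55
tool_pos: [0.4428, -0.0628, 0.066]
tool_rot: [0.623, 0.782, -0.0, 0.0]
force: [-8.0, 0.8, 28.0]
width: 0.124
```

```bash
python3 st.py a2
```

```text
10.6 [ 0.4428 -0.0628  0.0661] 102.9 [-7.7  0.7 28.1] [0.17 2.07 0.05] 0.125
10.65 [ 0.4428 -0.0628  0.066 ] 102.9 [-7.3 -0.1 28.1] [0.16 2.13 0.05] 0.126
10.7 [ 0.4428 -0.0628  0.0661] 102.9 [-7.8  0.4 27.6] [0.2  2.08 0.04] 0.123
```

28 N is too much, so I'll back off to a few newtons.

Call:
servo_tool:
  motion:
    - {"xyz": [0, 0, -0.0004], "twist": 0, "jaw": 1}
    - {"xyz": [0, 0, -0.0009], "twist": 0, "jaw": 1}
    - {"xyz": [0, 0, -0.0009], "twist": 0, "jaw": 1}
    - {"xyz": [0, 0, -0.0009], "twist": 0, "jaw": 1}
    - {"xyz": [0, 0, -0.0009], "twist": 0, "jaw": 1}
    - {"xyz": [0, 0, -0.0009], "twist": 0, "jaw": 1}
    - {"xyz": [0, 0, -0.0009], "twist": 0, "jaw": 1}
    - {"xyz": [0, 0, -0.0009], "twist": 0, "jaw": 1}

```text
time: 11.75
tool_pos: [0.4426, -0.0627, 0.0664]
tool_rot: [0.623, 0.782, 0.0, 0.0]
force: [-3.0, -0.2, 11.6]
width: 0.124
```

```bash
python3 st.py a3
```

```text
11.8 [ 0.4427 -0.0627  0.0664] 102.9 [-3.3  0.  11.6] [0.09 0.86 0.05] 0.126
11.85 [ 0.4426 -0.0627  0.0664] 102.9 [-2.8 -0.3 11.6] [0.05 0.88 0.02] 0.124
11.9 [ 0.4427 -0.0627  0.0664] 102.9 [-3.1  0.9 10.6] [0.07 0.82 0.06] 0.122
```

View pics/a3.png

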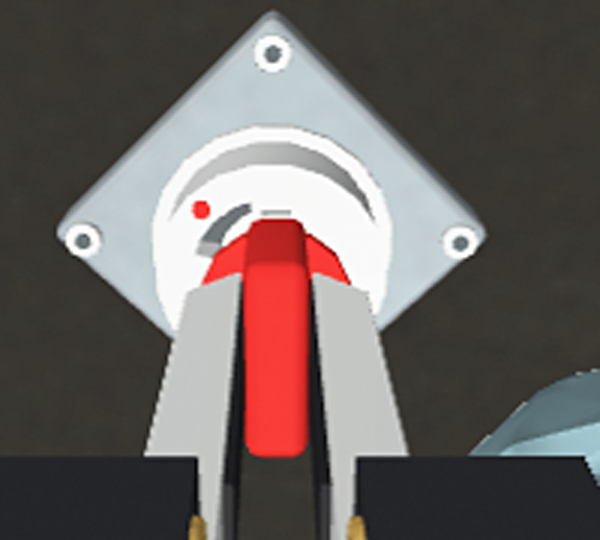

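Contact is confirmed at about 45° clockwise of the slots. I'll ease to about 5 N and turn backward 28°.

Call:
servo_tool:
  motion:
    - {"xyz": [0, 0, -0.0003], "twist": 0, "jaw": 1}
    - {"xyz": [0, 0, -0.0003], "twist": -4, "jaw": 1}
    - {"xyz": [0, 0, -0.0003], "twist": -8, "jaw": 1}
    - {"xyz": [0, 0, -0.0003], "twist": -12, "jaw": 1}
    - {"xyz": [0, 0, -0.0003], "twist": -16, "jaw": 1}
    - {"xyz": [0, 0, -0.0003], "twist": -20, "jaw": 1}
    - {"xyz": [0, 0, -0.0003], "twist": -24, "jaw": 1}
    - {"xyz": [0, 0, -0.0003], "twist": -28, "jaw": 1}

```text
time: 12.95
tool_pos: [0.443, -0.0626, 0.0664]
tool_rot: [0.414, 0.91, 0.0, 0.0]
force: [1.3, 0.2, 0.5]
width: 0.124
```

```bash
python3 st.py a4
```

```text
13.0 [ 0.4429 -0.0626  0.0664] 131.3 [1.  1.1 1.6] [ 0.06 -0.36 -0.  ] 0.125
13.05 [ 0.4429 -0.0626  0.0664] 131.0 [0.9 0.6 0.7] [ 0.09 -0.4  -0.  ] 0.127
13.1 [ 0.4428 -0.0626  0.0664] 130.9 [1.  0.2 1.2] [ 0.15 -0.45 -0.02] 0.126
```

View pics/a4.png

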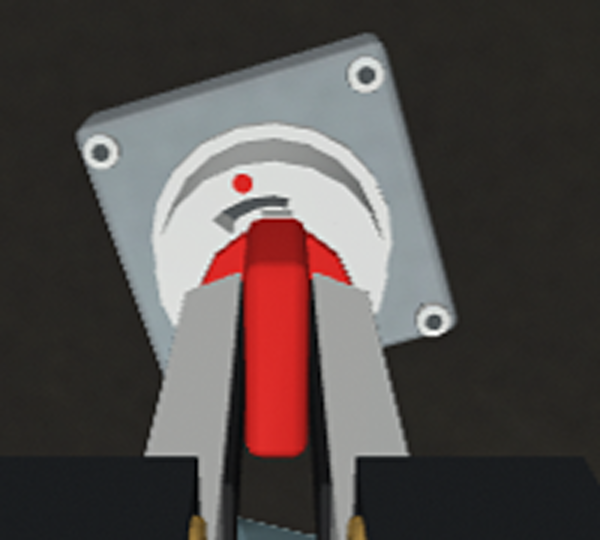

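The force stays light at 131° yaw, 17° before the slots, and the dot is now almost in line with the wing. I'll turn on to the slot line and feel downward.

Call:
servo_tool:
  motion:
    - {"xyz": [0, 0, 0], "twist": -4, "jaw": 1}
    - {"xyz": [0, 0, 0], "twist": -8, "jaw": 1}
    - {"xyz": [0, 0, 0], "twist": -12, "jaw": 1}
    - {"xyz": [0, 0, 0], "twist": -16.7, "jaw": 1}
    - {"xyz": [0, 0, 0.0005], "twist": -16.7, "jaw": 1}
    - {"xyz": [0, 0, 0.001], "twist": -16.7, "jaw": 1}
    - {"xyz": [0, 0, 0.0015], "twist": -16.7, "jaw": 1}
    - {"xyz": [0, 0, 0.002], "twist": -16.7, "jaw": 1}

```text
time: 14.15
tool_pos: [0.4425, -0.0626, 0.0642]
tool_rot: [0.279, 0.96, 0.0, 0.0]
force: [0.0, -0.3, 0.1]
width: 0.129
```

```bash
python3 st.py a5
```

```text
14.2 [ 0.4424 -0.0626  0.0641] 147.6 [ 0.1  0.2 -1.5] [ 0.04 -0.16  0.03] 0.125
14.25 [ 0.4424 -0.0626  0.0641] 147.6 [ 0.1 -0.5 -0.9] [ 0.04 -0.13 -0.03] 0.124
14.3 [ 0.4424 -0.0626  0.0642] 147.6 [ 0.  -0.9 -1.4] [ 0.01 -0.19  0.03] 0.124
```

View pics/a5.png

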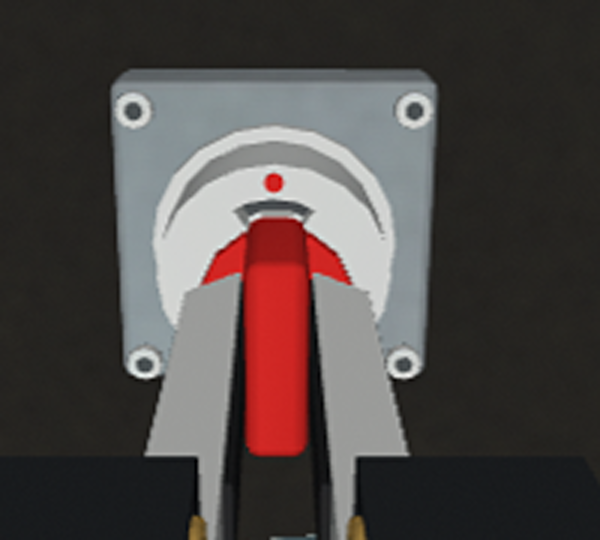

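The lugs are in the slots: 2 mm below rim contact with no force, and dot and wing in line. I'll lower further.

Call:
servo_tool:
  motion:
    - {"xyz": [0, 0, 0.0015], "twist": 0, "jaw": 1}
    - {"xyz": [0, 0, 0.003], "twist": 0, "jaw": 1}
    - {"xyz": [0, 0, 0.0045], "twist": 0, "jaw": 1}
    - {"xyz": [0, 0, 0.006], "twist": 0, "jaw": 1}
    - {"xyz": [0, 0, 0.0068], "twist": 0, "jaw": 1}
    - {"xyz": [0, 0, 0.0073], "twist": 0, "jaw": 1}
    - {"xyz": [0, 0, 0.0076], "twist": 0, "jaw": 1}
    - {"xyz": [0, 0, 0.0078], "twist": 0, "jaw": 1}

```text
time: 15.35
tool_pos: [0.4425, -0.0626, 0.0565]
tool_rot: [0.279, 0.96, 0.0, 0.0]
force: [-0.8, -0.0, 4.1]
width: 0.13
```

```bash
python3 st.py a6
```

```text
15.4 [ 0.4425 -0.0626  0.0565] 147.6 [-1.5 -0.3  2.2] [ 0.04  0.09 -0.03] 0.126
15.45 [ 0.4425 -0.0627  0.0565] 147.6 [-2.2  0.5  3.5] [0.02 0.13 0.02] 0.126
15.5 [ 0.4425 -0.0627  0.0565] 147.6 [-0.4  0.3  1.8] [0.03 0.1  0.04] 0.125
```

It seated at the slot bottom with about 3 N, a drop of about 9.8 mm. Now forward, letting it sink with the thread.

Call:
servo_tool:
  motion:
    - {"xyz": [0, 0, 0], "twist": 3, "jaw": 1}
    - {"xyz": [0, 0, 0.0001], "twist": 6, "jaw": 1}
    - {"xyz": [0, 0, 0.0002], "twist": 9, "jaw": 1}
    - {"xyz": [0, 0, 0.0003], "twist": 12, "jaw": 1}
    - {"xyz": [0, 0, 0.0004], "twist": 15, "jaw": 1}
    - {"xyz": [0, 0, 0.0005], "twist": 18, "jaw": 1}
    - {"xyz": [0, 0, 0.0006], "twist": 20, "jaw": 1}
    - {"xyz": [0, 0, 0.0006], "twist": 20, "jaw": 1}

```text
time: 16.55
tool_pos: [0.4429, -0.0623, 0.0561]
tool_rot: [0.441, 0.897, 0.0, 0.0]
force: [-0.9, 1.6, 4.9]
width: 0.129
```

```bash
python3 st.py a7
```

```text
16.6 [ 0.4429 -0.0623  0.0561] 127.7 [-0.1  1.9  6.2] [ 0.46 -0.05  0.03] 0.126
16.65 [ 0.4429 -0.0624  0.0561] 127.7 [-0.8  2.6  5.2] [ 0.4  -0.04  0.  ] 0.124
16.7 [ 0.4429 -0.0624  0.0561] 127.7 [-1.5  2.   6.4] [ 0.43 -0.05  0.03] 0.126
```

View pics/a7.png

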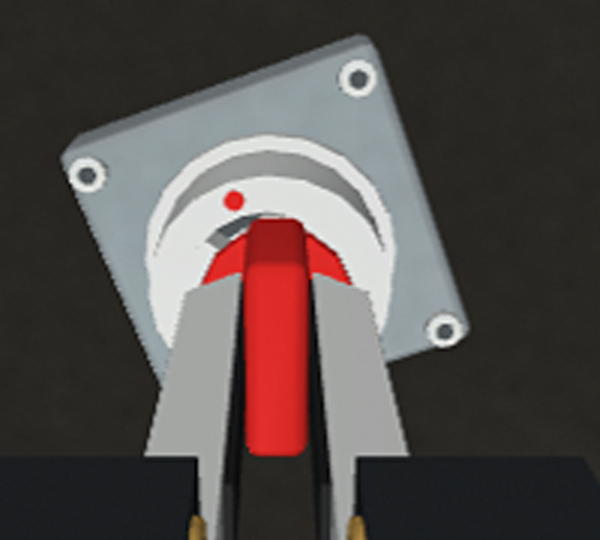

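The plug turned freely by 20°, with no moment about z. I'll continue.

Call:
servo_tool:
  motion:
    - {"xyz": [0, 0, 0], "twist": 3, "jaw": 1}
    - {"xyz": [0, 0, 0.0001], "twist": 6, "jaw": 1}
    - {"xyz": [0, 0, 0.0002], "twist": 9, "jaw": 1}
    - {"xyz": [0, 0, 0.0003], "twist": 12, "jaw": 1}
    - {"xyz": [0, 0, 0.0004], "twist": 15, "jaw": 1}
    - {"xyz": [0, 0, 0.0005], "twist": 18, "jaw": 1}
    - {"xyz": [0, 0, 0.0006], "twist": 20, "jaw": 1}
    - {"xyz": [0, 0, 0.0006], "twist": 20, "jaw": 1}

```text
time: 17.75
tool_pos: [0.4427, -0.0626, 0.0553]
tool_rot: [0.59, 0.807, 0.0, 0.0]
force: [1.1, 0.8, 3.3]
width: 0.133
```

```bash
python3 st.py a8
```

```text
17.8 [ 0.4427 -0.0626  0.0553] 107.7 [0.6 1.  3.8] [ 0.11 -0.24  0.04] 0.126
17.85 [ 0.4427 -0.0626  0.0553] 107.7 [1.4 1.4 3.5] [ 0.11 -0.31  0.03] 0.128
17.9 [ 0.4427 -0.0626  0.0553] 107.7 [0.1 1.3 3.1] [ 0.2  -0.39  0.02] 0.124
```

Call:
servo_tool:
  motion:
    - {"xyz": [0, 0, 0], "twist": 3, "jaw": 1}
    - {"xyz": [0, 0, 0.0001], "twist": 6, "jaw": 1}
    - {"xyz": [0, 0, 0.0002], "twist": 9, "jaw": 1}
    - {"xyz": [0, 0, 0.0003], "twist": 12, "jaw": 1}
    - {"xyz": [0, 0, 0.0004], "twist": 15, "jaw": 1}
    - {"xyz": [0, 0, 0.0005], "twist": 18, "jaw": 1}
    - {"xyz": [0, 0, 0.0006], "twist": 20, "jaw": 1}
    - {"xyz": [0, 0, 0.0006], "twist": 20, "jaw": 1}

```text
time: 18.95
tool_pos: [0.4424, -0.0627, 0.0546]
tool_rot: [0.721, 0.693, -0.0, -0.0]
force: [0.2, 0.3, 1.7]
width: 0.125
```

```bash
python3 st.py a9
```

```text
19.0 [ 0.4424 -0.0627  0.0546] 87.7 [ 1.8 -0.8  1.4] [-0.11 -0.3   0.02] 0.127
19.05 [ 0.4424 -0.0627  0.0546] 87.7 [ 1.7 -0.5  2. ] [-0.14 -0.29  0.02] 0.125
19.1 [ 0.4424 -0.0627  0.0546] 87.7 [0.1 0.8 2. ] [-0.1  -0.28 -0.03] 0.126
```

View pics/a9.png

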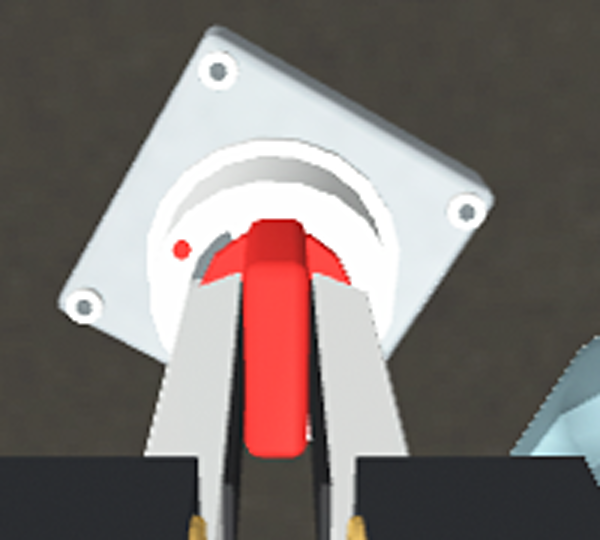

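View pics/a9s.png

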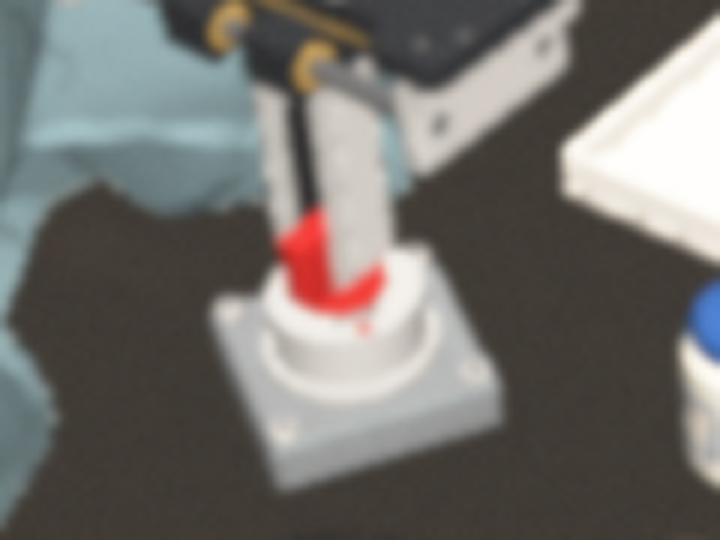

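It is now 60° clockwise, about 11.7 mm below rim contact, with a light load, the wing centred in the fingers and the collar just above the rim. Handing in.

```bash
python3 -c "
from plant import manip
print(manip.sign_off())"
```

```text
the job is handed in; nothing more can be done
None
```

I closed the chamber with the larger red plug, the one in the tray, and handed the job in. `sign_off` gave no verdict, as expected.

**What I did:**
1. I gripped the plug across its wing and lifted it clear of the tray.
2. I set it on the rim about 45° clockwise of the slots.
3. I turned it backward 45°, and it dropped freely about 10 mm through the slots.
4. I turned it forward 60°, letting it sink with the thread. It is still gripped.

**Last checks:**
- **Angle:** the wing is at 87.7° and the slot line at 147.65°, so the plug is 60° clockwise of the slots.
- **Depth:** it sits about 11.7 mm below where it touched the rim.
- **Position:** the tool is within about 0.3 mm of the measured boss axis and pointing straight down.
- **Load:** about 2 N upward on the tool, no turning moment about z, and the fingers still stopped on the wing's 12 mm.

**What disagreed or went unchecked:**
- **Press on the rim:** my first press reached 28 N, well above the 3–6 N advised. I backed it off to about 11 N and then lighter before turning.
- **Position along the wing:** views differed by about 1 mm on where the plug sat in the grip. It went in without binding.
- **Vial:** I took no last picture of it. It was standing in place in the view just after the lift, and the arm then moved away from it.

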